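# Break down a stuck set of extruder sleeves and lay it out by size

## Robot

A 6-joint arm with a two-finger parallel gripper is mounted at the origin on a cart in front of the work surface, level with it; the furniture and walls round the work are solid. World frame = base frame: x ahead of the robot, y to its left, z up, the work surface at z = 0. Lengths are in m, angles in rad, forces in N, time in s.
With the tool pointing down it reaches from about 0.4 to 0.925 m from the base axis. Payload 12.5 kg.
Tool frame: the origin (TCP) lies midway between the tips of the shut fingers; the grasp point (between the pads) lies 19 mm behind it; z points along the fingers, x is the direction in which the jaws open and shut, and the axes are right-handed (so a half turn about z gives the same grasp; the last joint's range is limited). The gripper opens to 95 mm and grips with 3 to 60 N. Pads are 20 mm wide; open, the fingers measure 119 mm over their backs; the gripper's body (75 mm by 180 mm) begins 59 mm behind the grasp point.
Start: joints at [-1.323, 0.491, 1.559, -0, 1.092, -0.106], TCP at [0.217, -0.586, 0.215] pointing down, gripper open.
Joint ranges: [-3.1, 3.1], [-0.84, 2.19], [0.05, 2.79], [-1.13, 4.28], [0.06, 2.93], [-2.69, 2.69]. Speed limits (rad/s): [2.22, 2.22, 2.79, 3.14, 3.14, 3.14].

## Interface

Orientations are given as a unit quaternion [w, x, y, z].
In Python, from bench import bot gives the robot as it stands. The module is installed in compiled form; this text tells all that it offers. Calls block until the motion is done:
- bot.move_to(position, orientation): joint-space move of the TCP to a pose.
- bot.line_to(position, orientation=None, speed=0.15, threshold=None): straight line of the TCP; orientation=None keeps the orientation; speed is the mean speed in m/s. With threshold (N) it stops when the force on the tool has changed by that much, and returns True; else False.
- bot.move_j(angles): joint-space move.
- bot.release() and bot.gripper_close(force=None): open the fingers fully, or close them until they stop; force is the grip in N (None keeps the last).
- bot.wait(seconds).
- bot.inverse_kinematics(position, orientation): joint angles nearest the present ones, or None.
- bot.camera(name): name is "scene" or "top" or "wrist"; returns the picture (384x512x3 uint8, red, green, blue); there is no depth.
- bot.camera_model(name): a dict with "fx", "fy", "cx", "cy" (pixels), "R" (3x3) and "t" (3): a world point X has camera coordinates R X + t. Camera axes: x right, y down, z forward; pixel columns grow to the right and rows downward; lengths in m; the calibration is good to about 2 mm. A picture is of the moment at which its call begins: read the wrist's pose just before it. camera_model takes no time and is no camera call; for the wrist camera it gives the pose at the moment of the call.
A pose or a line that the arm cannot do raises bot.PlanningError and nothing moves.
- bot.close_job(): hands the job in, once; it reports no verdict.
Readings, each from a call of its own:
- bot.current_time_s(): time.
- bot.current_joint_pos(): joint angles.
- bot.current_dq(): joint speeds.
- bot.current_effort(): joint torques, N m.
- bot.current_eef_pos(): TCP position.
- bot.current_ee_rot(): TCP orientation.
- bot.current_wrist_force(): force on the tool from outside, world axes, zero at the start.
- bot.current_wrist_torque(): the same for the moment, N m.
- bot.current_grip_width(): finger opening in m.
Only numpy, scipy, OpenCV 4.12 (cv2) and the standard library are available. Lean on these libraries where they do the work, as an engineer would, in place of code of your own. Each camera call takes 0.05 s, during which the arm holds its last target.

## Task

Three metal extruder sleeves are stuck one inside another by their tight rubber rings. Slide the square foot of the set fully home under the lips of the holding-down jig, so that it is held, then work the small sleeve out upwards on its own, leaving the middle one seated, and after it the middle one. Stand all three upright in the grey tray in a row by size: smallest in the third of the tray on the robot's left, middle one in the middle third, and the largest, slid back out of the jig, in the right third. Leave the other things on the desk where they are.

Things in the scene. Friction and masses are not known exactly. Their poses are not given: they have to be found in the camera images.
- base_sleeve: Largest sleeve, aluminium, 48 mm high: round body 64 mm across with a 45 mm bore, on a square foot 84 x 84 x 8 mm. Origin: centre of the underside of the foot; z up its axis, x and y parallel to the foot's sides. A rubber ring in the bore, 22 mm up, grips the middle sleeve: 12 to 16 N to pull it out, free after 15 mm. 0.3 kg.
- middle_sleeve: Middle sleeve, aluminium, 56 mm high: knurled head 52 mm across in the top 18 mm, below it a barrel 42 mm across and 38 mm long, 29 mm bore. Origin: centre of the lower end; z towards the head. It starts stuck in the base sleeve, head 0 to 4 mm above the base sleeve's rim. A rubber ring in its bore, 28 mm up, grips the small sleeve. 0.2 kg.
- inner_sleeve: Smallest sleeve, aluminium, 52 mm high: knurled head 36 mm across in the top 18 mm, below it a barrel 26 mm across and 34 mm long. Origin: centre of the lower end; z towards the head. It starts stuck in the middle sleeve, head 0 to 4 mm above that one's head. A straight pull takes 15 to 21 N and brings the middle sleeve along; turned to and fro while drawn up slowly, it slips out alone (free after 9 mm). 0.09 kg.
- keeper_home (a point): Holding-down jig, fixed: 6 mm dark steel plate with two side guides, lips and a back stop. This point: on the plate's top (6 mm above the desk), under the foot's centre when it is home. The foot goes in along this frame's +x, its sides parallel to x; the slightly flared mouth, at -x, faces away from the robot, so the set is drawn in towards it.
- keeper: The same jig; origin under keeper_home on the desk, same axes. Plate 136 x 126 mm, from 78 mm before (-x) to 58 mm behind. The guides, from x = -46 to 52 mm and 23.5 mm high above the desk, stand 87 mm apart; their lips leave a 71 mm slot for the round body from x = -26 mm on, with 3.5 mm of play above the foot. The stop's face is at x = 42.5 mm.
- tray: Shallow grey plastic tray, 184 mm (its x) by 294 mm (its y), walls 27 mm high and 9 mm thick, inner floor 3 mm above its underside. Origin: centre of its underside; +y is its left end as seen from the robot. Its thirds are 92 mm long inside. Loose, 0.32 kg. A monitor stands close beyond it (x over 0.6 m, y under 0.05 m): keep the wrist on its near side.
- grease_tub: Bystander: white grease tub with a blue lid, 60 mm across, 48 mm high. Leave it standing.
- dust_brush: Bystander: flat paint brush, 203 mm long, lying flat. Leave it alone.
Not all that is in view belongs to the job. Leave any red or yellow look-alike of the inner_sleeve alone.

How it is judged:
On the way, in this order (a step that is already met when the one before it is completed fails the run):
1. the square foot is fully home under the jig's lips, the set still together (x of base_sleeve in the frame of keeper_home between -0.006 and 0.005 m and y of base_sleeve in the frame of keeper_home between -0.005 and 0.005 m and z of base_sleeve in the frame of keeper_home below 0.006 m and z of middle_sleeve in the frame of base_sleeve between 0.005 and 0.02 m and horizontal distance between middle_sleeve and base_sleeve below 0.006 m and z of inner_sleeve in the frame of middle_sleeve between 0.015 and 0.032 m and horizontal distance between inner_sleeve and middle_sleeve below 0.006 m), for 0.2 s.
2. the small sleeve is drawn clear of the middle one, which is still in the base sleeve, its foot in the jig (x of base_sleeve in the frame of keeper_home between -0.006 and 0.005 m and y of base_sleeve in the frame of keeper_home between -0.005 and 0.005 m and z of base_sleeve in the frame of keeper_home below 0.006 m and z of middle_sleeve in the frame of base_sleeve between 0.005 and 0.02 m and horizontal distance between middle_sleeve and base_sleeve below 0.006 m and distance between inner_sleeve and middle_sleeve above 0.065 m), for 0.1 s.
3. the middle sleeve is drawn clear of the base sleeve, whose foot is still in the jig (x of base_sleeve in the frame of keeper_home between -0.006 and 0.005 m and y of base_sleeve in the frame of keeper_home between -0.005 and 0.005 m and z of base_sleeve in the frame of keeper_home below 0.006 m and distance between middle_sleeve and base_sleeve above 0.055 m), for 0.1 s.
At the end, for the whole second after the job is handed in: The small sleeve stands in the left third of the tray, the middle one in the middle third, the base sleeve in the right third: centres within these thirds and within 70 mm of the tray's middle line, lower ends on its floor (to 5 mm), upright to 0.12 rad, at rest and released (y of inner_sleeve in the frame of tray between 0.048 and 0.14 m and x of inner_sleeve in the frame of tray between -0.07 and 0.07 m and z of each of inner_sleeve, middle_sleeve, base_sleeve in the frame of tray below 0.008 m and angle between each of inner_sleeve, middle_sleeve, base_sleeve's own z axis and vertical below 0.12 rad and linear speed of each of inner_sleeve, middle_sleeve, base_sleeve below 0.03 m/s and y of middle_sleeve in the frame of tray between -0.044 and 0.044 m and x of middle_sleeve in the frame of tray between -0.07 and 0.07 m and y of base_sleeve in the frame of tray between -0.14 and -0.048 m and x of base_sleeve in the frame of tray between -0.07 and 0.07 m and angle between tray's own z axis and vertical below 0.05 rad); the robot touches nothing.
It fails at once if the grease tub or the brush is pushed more than 30 mm away (distance of any of grease_tub, dust_brush from where it was at the start of the episode above 0.03 m).
It also fails if it takes over 72 s, if anything falls off the work surface, if the arm or the gripper's body presses on something with over 40 N, if the wrist force passes 120 N, or if a joint passes its speed limit or range.

## Working session

There is one attempt and no reset: what is moved stays moved. The work goes in short steps, each a Python script; the robot and the scene stay as the last script left them, time stands still between calls to the robot, and variables do not carry over. Pictures are saved under pics/ and viewed, and the job is handed in when it is done.

```bash
ls; mkdir -p pics; python3 - <<'E'
from bench import bot
import cv2,numpy as np
for n in ["scene","top","wrist"]:
    m=bot.camera_model(n); im=bot.camera(n)
    cv2.imwrite(f"pics/{n}0.png",im[:,:,::-1])
    print(n,m["fx"],m["fy"],m["cx"],m["cy"],np.round(m["R"],3).tolist(),np.round(m["t"],3).tolist())
print(bot.current_time_s(),bot.current_eef_pos(),bot.current_ee_rot(),bot.current_grip_width())
E
```

```text
pics
scene 375.22312406132215 375.22312406132215 256.691457867357 188.11795356687688 [[-0.767, -0.642, -0.013], [-0.494, 0.602, -0.628], [0.41, -0.475, -0.778]] [0.472, 0.301, 0.669]
top 385.3952531413824 385.3952531413824 258.0902383028416 190.80986030561033 [[-0.028, -0.999, 0.026], [-0.997, 0.026, -0.07], [0.069, -0.027, -0.997]] [0.055, 0.572, 0.939]
wrist 315.13530579845 315.13530579845 255.73098339911763 193.20639653068798 [[0.348, -0.938, -0.001], [-0.909, -0.337, 0.246], [-0.231, -0.085, -0.969]] [-0.625, -0.028, 0.39]
0.15 [ 0.21650858 -0.58609115  0.21419073] [-2.90700394e-04  8.20503886e-01 -5.71640778e-01 -3.31786285e-04] 0.09530698966185162
```

View pics/scene0.png

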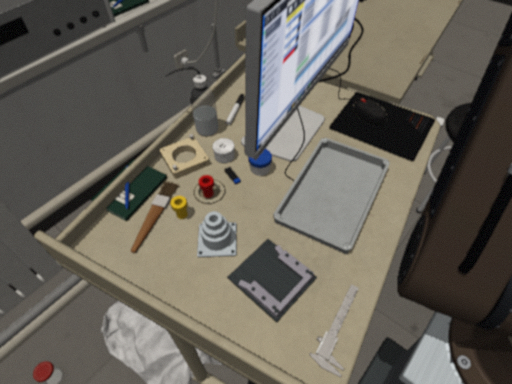

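View pics/top0.png

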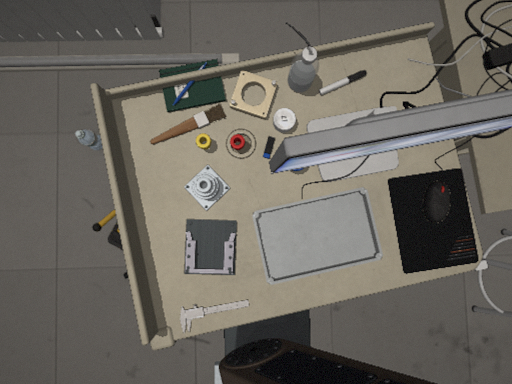

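View pics/wrist0.png

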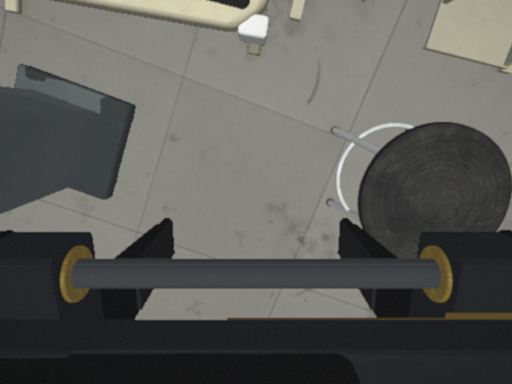

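The scene camera shows the set at about (216,235), the jig at (272,278) and the tray at (333,193). In the top view they are at (207,187), (210,247) and (317,235). The foot is turned about 40° relative to the jig. The tub is the white/blue item near (285,120) or (298,168), and the brush is at (188,125). I'll enlarge the top view and take rough positions.

```bash
cat > h.py <<'E'
import numpy as np, cv2
from bench import bot
def ray(m,uv):
    R=np.array(m["R"]);t=np.array(m["t"])
    d=R.T@np.array([(uv[0]-m["cx"])/m["fx"],(uv[1]-m["cy"])/m["fy"],1.])
    return -R.T@t,d
def onz(m,uv,z):
    c,d=ray(m,uv); return c+d*(z-c[2])/d[2]
def proj(m,X):
    p=np.array(m["R"])@np.asarray(X,float)+np.array(m["t"]); return np.array([m["fx"]*p[0]/p[2]+m["cx"],m["fy"]*p[1]/p[2]+m["cy"]])
def tri(obs):
    A=np.zeros((3,3));b=np.zeros(3)
    for m,uv in obs:
        c,d=ray(m,uv);d=d/np.linalg.norm(d);P=np.eye(3)-np.outer(d,d);A+=P;b+=P@c
    X=np.linalg.solve(A,b)
    return X,[float(np.hypot(*(proj(m,X)-uv))) for m,uv in obs]
def qdown(yaw):
    # tool z down; tool x at angle yaw in world xy
    return np.array([0,np.cos(yaw/2),np.sin(yaw/2),0])
E
python3 - <<'E'
from h import *
im=cv2.imread("pics/top0.png")
cv2.imwrite("pics/top0a.png",cv2.resize(im[150:300,150:310],None,fx=4.5,fy=4,interpolation=cv2.INTER_CUBIC)[:600,:800])
m=bot.camera_model("top")
for n,uv,z in [("set",(207,185),.06),("jig",(210,247),.006),("tray",(317,235),.003),("tub?",(285,120),.03),("tub2",(298,168),.048),("inner red",(238,142),.03)]:
    print(n,onz(m,uv,z).round(3))
print("cam",ray(m,(0,0))[0])
R=cv2.Rodrigues
from scipy.spatial.transform import Rotation as Ro
q=bot.current_ee_rot();print(Ro.from_quat([q[1],q[2],q[3],q[0]]).as_matrix().round(3))
mw=bot.camera_model("wrist");Rt=Ro.from_quat([q[1],q[2],q[3],q[0]]).as_matrix()
c=ray(mw,(0,0))[0];print("cam in tool",Rt.T@(c-bot.current_eef_pos()),"view dir tool",Rt.T@np.array(mw["R"])[2])
print(bot.current_time_s())
E
```

```text
set [0.587 0.161 0.06 ]
jig [0.437 0.162 0.006]
tray [ 0.459 -0.107  0.003]
tub? [ 0.748 -0.033  0.03 ]
tub2 [ 0.624 -0.059  0.048]
inner red [0.695 0.086 0.03 ]
cam [0.50687862 0.06533917 0.97509238]
[[ 0.346 -0.938 -0.   ]
 [-0.938 -0.346  0.001]
 [-0.001 -0.    -1.   ]]
cam in tool [ 0.00021863 -0.06991673 -0.16986611] view dir tool [3.53683909e-04 2.46061083e-01 9.69254259e-01]
0.15
```

View pics/top0a.png

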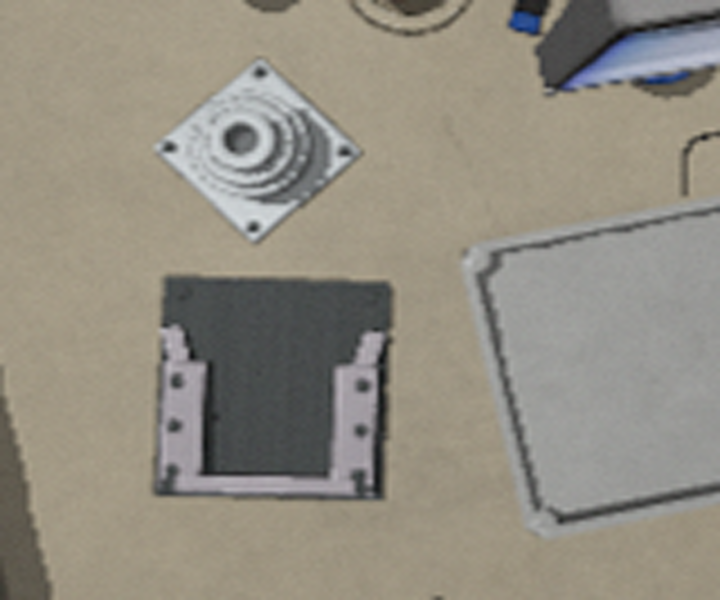

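```bash
python3 - <<'E'
from h import *
for p in [(0.5,0.13,0.2),(0.42,0.16,0.05),(0.33,0.16,0.05),(0.6,0.16,.05),(0.46,-0.2,.05)]:
    for y in (0,90,180,-90,45,-45):
        j=bot.inverse_kinematics(p,qdown(np.radians(y))); print(p,y,None if j is None else np.round(j,2))
E
```

```text
(0.5, 0.13, 0.2) 0 [ 0.13  0.36  1.84 -0.    0.95  0.13]
(0.5, 0.13, 0.2) 90 [ 0.13  0.36  1.84 -0.    0.95 -1.44]
(0.5, 0.13, 0.2) 180 None
(0.5, 0.13, 0.2) -90 [ 0.13  0.36  1.84 -0.    0.95  1.7 ]
(0.5, 0.13, 0.2) 45 [ 0.13  0.36  1.84 -0.    0.95 -0.66]
(0.5, 0.13, 0.2) -45 [ 0.13  0.36  1.84 -0.    0.95  0.91]
(0.42, 0.16, 0.05) 0 [ 0.22  0.52  2.14 -0.    0.48  0.22]
(0.42, 0.16, 0.05) 90 [ 0.22  0.52  2.14 -0.    0.48 -1.35]
(0.42, 0.16, 0.05) 180 None
(0.42, 0.16, 0.05) -90 [ 0.22  0.52  2.14 -0.    0.48  1.79]
(0.42, 0.16, 0.05) 45 [ 0.22  0.52  2.14 -0.    0.48 -0.57]
(0.42, 0.16, 0.05) -45 [ 0.22  0.52  2.14 -0.    0.48  1.  ]
(0.33, 0.16, 0.05) 0 [ 0.27  0.46  2.33 -0.    0.35  0.27]
(0.33, 0.16, 0.05) 90 [ 0.27  0.46  2.33 -0.    0.35 -1.3 ]
(0.33, 0.16, 0.05) 180 None
(0.33, 0.16, 0.05) -90 [ 0.27  0.46  2.33 -0.    0.35  1.84]
(0.33, 0.16, 0.05) 45 [ 0.27  0.46  2.33 -0.    0.35 -0.51]
(0.33, 0.16, 0.05) -45 [ 0.27  0.46  2.33 -0.    0.35  1.06]
(0.6, 0.16, 0.05) 0 [ 0.15  0.68  1.71 -0.    0.75  0.15]
(0.6, 0.16, 0.05) 90 [ 0.15  0.68  1.71 -0.    0.75 -1.42]
(0.6, 0.16, 0.05) 180 None
(0.6, 0.16, 0.05) -90 [ 0.15  0.68  1.71 -0.    0.75  1.73]
(0.6, 0.16, 0.05) 45 [ 0.15  0.68  1.71 -0.    0.75 -0.63]
(0.6, 0.16, 0.05) -45 [ 0.15  0.68  1.71 -0.    0.75  0.94]
(0.46, -0.2, 0.05) 0 [-0.54  0.56  2.01 -0.    0.56 -0.54]
(0.46, -0.2, 0.05) 90 [-0.54  0.56  2.01 -0.    0.56 -2.11]
(0.46, -0.2, 0.05) 180 [-0.54  0.56  2.01 -0.    0.56  2.6 ]
(0.46, -0.2, 0.05) -90 [-0.54  0.56  2.01 -0.    0.56  1.03]
(0.46, -0.2, 0.05) 45 [-0.54  0.56  2.01 -0.    0.56 -1.33]
(0.46, -0.2, 0.05) -45 [-0.54  0.56  2.01 -0.    0.56  0.24]
```

```bash
python3 - <<'E'
from h import *
import pickle
V=[]
for i,(p,y) in enumerate([((0.45,-0.12,0.24),-90),((0.50,0.09,0.22),0),((0.43,0.15,0.22),0)]):
    bot.move_to(p,qdown(np.radians(y)))
    m=bot.camera_model("wrist");im=bot.camera("wrist");V.append((m,im))
    cv2.imwrite(f"pics/w1_{i}.png",im[:,:,::-1]); print(bot.current_time_s(),bot.current_eef_pos())
pickle.dump(V,open("V1.pkl","wb"))
E
```

```text
2.0917 [ 0.45006417 -0.12064527  0.23993074]
3.1833 [0.50008855 0.08914667 0.22003904]
3.6917 [0.43048436 0.14961492 0.22037041]
```

View pics/w1_0.png

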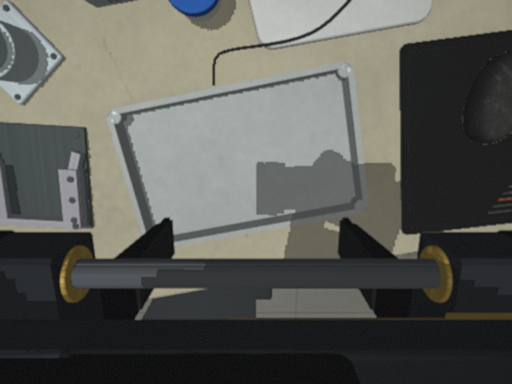

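View pics/w1_1.png

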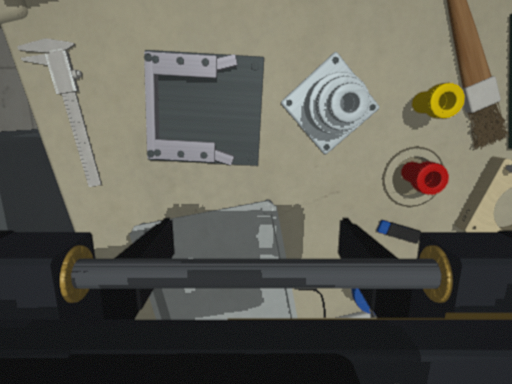

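View pics/w1_2.png

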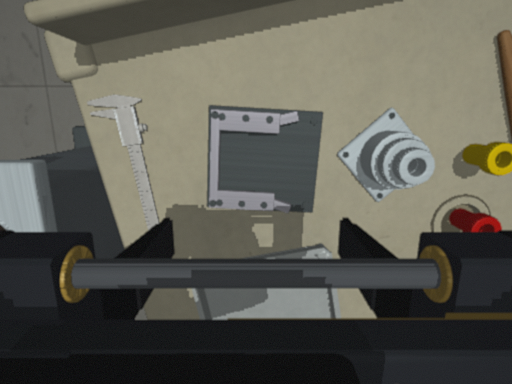

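```bash
python3 - <<'E'
from h import *
import pickle
V=pickle.load(open("V1.pkl","rb"))
z=lambda im,a,b,c,d,f:cv2.resize(im[b:d,a:c],None,fx=f,fy=f,interpolation=cv2.INTER_CUBIC)[:,:,::-1]
cv2.imwrite("pics/z1.png",z(V[1][1],135,40,395,175,3))
cv2.imwrite("pics/z2.png",z(V[2][1],195,90,455,225,3))
E
```

```text
(no output)
```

View pics/z1.png

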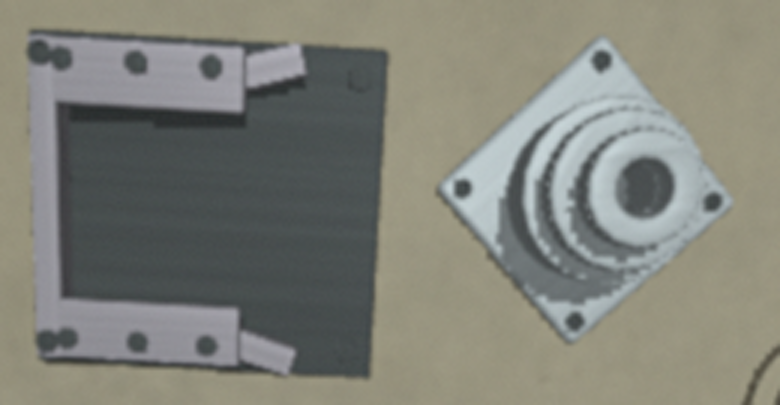

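View pics/z2.png

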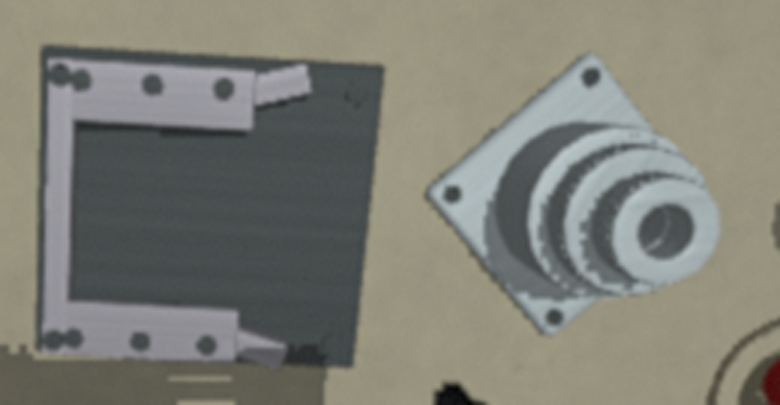

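```bash
python3 - <<'E'
from h import *
import pickle
V=pickle.load(open("V1.pkl","rb"))
m1,m2=V[1][0],V[2][0]
a=lambda p:((p[0]+.5)/3-.5+135,(p[1]+.5)/3-.5+40)
b=lambda p:((p[0]+.5)/3-.5+195,(p[1]+.5)/3-.5+90)
F=dict(lipUfront=((243,113),(252,131),.0235),lipLfront=((238,309),(238,312),.0235),lipUback=((56,103),(75,122),.0235),lipLback=((60,298),(69,302),.0235),
hU1=((137,63),(152,85),.0235),hU2=((211,67),(223,89),.0235),hL1=((138,343),(140,342),.0235),hL2=((206,346),(206,345),.0235),
plU=((387,51),(384,66),.006),plL=((369,377),(352,366),.006),
f1=((603,38),(591,55),.008),f2=((438,189),(427,191),.008),f3=((573,343),(547,334),.008),f4=((732,202),None,.008),h1=((601,61),(591,77),.008),h2=((462,188),(452,194),.008),h3=((575,321),(554,317),.008),h4=((712,201),None,.008),
top=((645,186),(667,227),.088))
for n,(p,q,z) in F.items():
    o=[onz(m1,a(p),z)]
    if q:
        o.append(onz(m2,b(q),z)); X,e=tri([(m1,a(p)),(m2,b(q))]); print(n,X.round(4),np.round(e,2),end=' ')
    print([x[:2].round(4).tolist() for x in o])
E
```

```text
lipUfront [0.4574 0.1967 0.0234] [0.05 0.04] [[0.4574, 0.1966], [0.4574, 0.1967]]
lipLfront [0.4532 0.1256 0.0241] [0.06 0.06] [[0.4532, 0.1256], [0.4532, 0.1254]]
lipUback [0.3901 0.2    0.0258] [0.15 0.14] [[0.3893, 0.2001], [0.3899, 0.2]]
lipLback [0.3859 0.13   0.0261] [0.01 0.01] [[0.3851, 0.1298], [0.3856, 0.1294]]
hU1 [0.4194 0.2138 0.0225] [0.07 0.07] [[0.4197, 0.2137], [0.4194, 0.2138]]
hU2 [0.4462 0.2123 0.0231] [0.05 0.05] [[0.4463, 0.2123], [0.4462, 0.2123]]
hL1 [0.4137 0.1125 0.0223] [0.05 0.05] [[0.414, 0.1126], [0.4138, 0.1128]]
hL2 [0.4404 0.1115 0.0235] [0.13 0.12] [[0.4403, 0.1114], [0.4405, 0.1116]]
plU [0.5105 0.2208 0.0043] [0.1 0.1] [[0.5104, 0.2204], [0.5102, 0.2209]]
plL [0.5037 0.0959 0.0022] [0.16 0.15] [[0.5036, 0.0963], [0.5031, 0.0972]]
f1 [0.592  0.2252 0.0043] [0.01 0.01] [[0.5911, 0.2245], [0.5904, 0.2251]]
f2 [0.5311 0.1708 0.0016] [0.39 0.38] [[0.5304, 0.1703], [0.5298, 0.1719]]
f3 [ 0.5883  0.109  -0.0026] [0.03 0.03] [[0.586, 0.1104], [0.584, 0.112]]
[[0.645, 0.1652]]
h1 [0.5908 0.2166 0.0087] [0.23 0.22] [[0.5908, 0.2165], [0.5913, 0.2167]]
h2 [0.5397 0.1707 0.0086] [0.12 0.12] [[0.5397, 0.1706], [0.54, 0.1707]]
h3 [0.5864 0.1192 0.0075] [0.03 0.03] [[0.5863, 0.1192], [0.5862, 0.1193]]
[[0.6371, 0.1656]]
top [0.5895 0.1691 0.0831] [0.54 0.52] [[0.5878, 0.1686], [0.5873, 0.1702]]
```

The triangulated points agree with the given sizes: the slot measures 71.2 mm, the lips are at z≈23.5 mm and the foot holes at z≈8 mm. That gives:
- **Set:** centre (0.5885, 0.168), foot sides at 42.2°.
- **Jig:** home (0.4294, 0.1626), outward axis at −3.2°.

Next I'll grip the base body and carry it to the jig's mouth.

```bash
cat >> h.py <<'E'
HOME=np.array([0.4294,0.1626]); U=np.array([-np.cos(np.radians(3.2)),np.sin(np.radians(3.2))])
def say(*a): print(round(bot.current_time_s(),2),*a,"p",np.round(bot.current_eef_pos(),4),"F",np.round(bot.current_wrist_force(),1),"w",round(bot.current_grip_width(),4))
def snap(n,f):
    im=bot.camera(n); cv2.imwrite("pics/"+f,im[:,:,::-1]); return im
E
python3 - <<'E'
from h import *
r=np.radians
q=qdown(r(42.2))
bot.move_to((.5885,.168,.13),q)
bot.line_to((.5885,.168,.021),q,speed=.15)
say("down")
bot.gripper_close(40); say("closed")
bot.line_to((.5885,.168,.046),speed=.1); say("lift")
p=HOME-U*0.1
qf=qdown(r(86.8))
bot.line_to((*p,.046),qf,speed=.08); say("premouth")
snap("wrist","w2.png");snap("top","t2.png");snap("scene","s2.png")
E
```

```text
5.33 down p [0.589  0.1681 0.0221] F [-0.1  0.4 -0.2] w 0.095
5.94 closed p [0.5883 0.1679 0.0212] F [-2.7 -1.9  3.2] w 0.0638
6.34 lift p [0.5884 0.168  0.0459] F [-0.5  0.  -6.8] w 0.0643
7.27 premouth p [0.5295 0.1571 0.0457] F [ 0.1  0.1 -5.8] w 0.0636
```

```bash
python3 - <<'E'
import cv2,numpy as np
a=cv2.imread("pics/t2.png")[150:300,130:280]; b=cv2.imread("pics/s2.png")[180:330,180:330]
cv2.imwrite("pics/c2.png",np.hstack([cv2.resize(x,(400,400),interpolation=cv2.INTER_CUBIC) for x in(a,b)]))
E
```

```text
(no output)
```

View pics/c2.png

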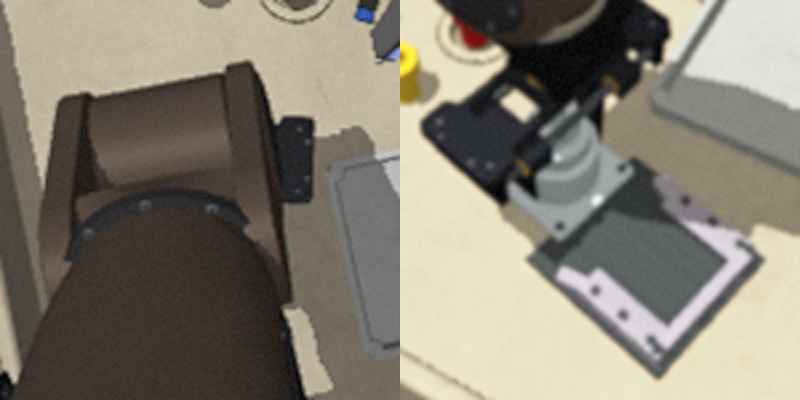

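View pics/w2.png

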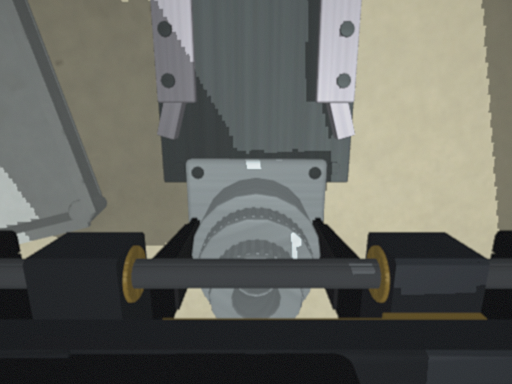

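The wrist view shows the foot level and square to the jig. The foot holes at (198,173) and (315,173) are centred between the lip holes at (168,80) and (343,80), to within about 1 px. I'll slide it in.

```bash
python3 - <<'E'
from h import *
q=qdown(np.radians(86.8))
p=HOME-U*0.1
print(bot.line_to((*p,.0278),q,speed=.06,threshold=6)); say("low")
z=bot.current_eef_pos()[2]
t=HOME-U*0.03
print(bot.line_to((*t,.0278),q,speed=.06,threshold=15)); say("in1")
snap("wrist","w3.png")
E
```

```text
True
7.78 low p [0.5294 0.157  0.0267] F [ 1.5 -0.   2.2] w 0.064
False
9.08 in1 p [0.4596 0.1609 0.0278] F [-0.   0.7 -6.4] w 0.0639
```

View pics/w3.png

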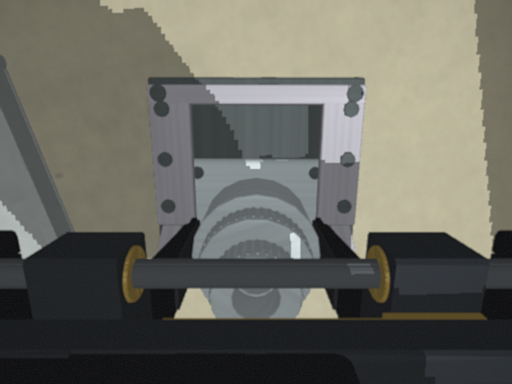

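The foot is under the lips, centred and moving freely. I'll continue to the stop.

```bash
python3 - <<'E'
from h import *
q=qdown(np.radians(86.8))
t=HOME+U*0.004
print(bot.line_to((*t,.0278),q,speed=.04,threshold=12)); say("in2")
P=bot.current_eef_pos(); print("x_k",(P[:2]-HOME)@U, "y err",(P[:2]-HOME)@np.array([-U[1],U[0]]))
bot.line_to((P[0],P[1],.0268),q,speed=.03,threshold=6);say("low")
snap("wrist","w4.png")
E
```

```text
True
9.92 in2 p [0.4285 0.1628 0.0281] F [ 3.2 -0.9 -4.1] w 0.0637
x_k 0.0008987693580657493 y err -0.00020009538047688214
10.17 low p [0.4285 0.163  0.027 ] F [-1.3  0.6  3.7] w 0.0638
```

View pics/w4.png

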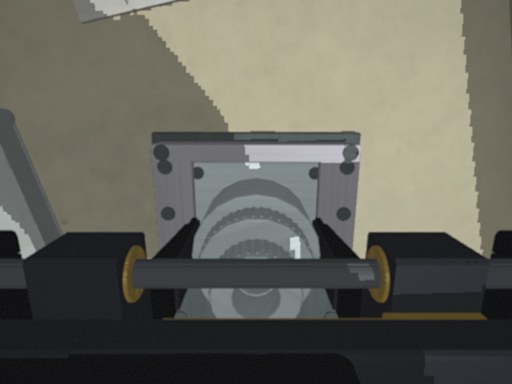

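Home: contact with the stop came at x_k≈0.9 mm, as expected, and the foot edge is now right at the stop. I'll release and measure head heights and centres from two wrist positions.

```bash
python3 - <<'E'
from h import *
import pickle
bot.release(); say("open")
q=qdown(np.radians(86.8))
P=bot.current_eef_pos()
bot.line_to((P[0],P[1],.17),speed=.25)
V=[]
for i,p in enumerate([(.50,.165,.21),(.56,.165,.21)]):
    bot.move_to(p,q); bot.wait(.1)
    m=bot.camera_model("wrist");im=snap("wrist",f"w5_{i}.png");V.append((m,im))
    cv2.imwrite(f"pics/w5z_{i}.png",cv2.resize(im[(40 if i==0 else 90)-40:][:200,160:360],None,fx=3,fy=3,interpolation=cv2.INTER_CUBIC)[:,:,::-1])
pickle.dump(V,open("V5.pkl","wb")); say("v")
E
```

```text
10.96 open p [0.4285 0.1628 0.0268] F [-0.2  0.2 -0.8] w 0.0945
12.76 v p [0.5588 0.1651 0.2097] F [-0.2 -0.3  0.1] w 0.0953
```

View pics/w5z_0.png

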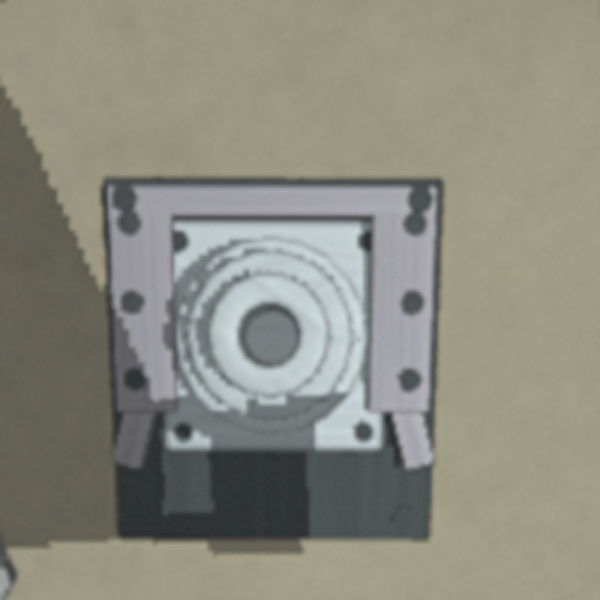

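View pics/w5z_1.png

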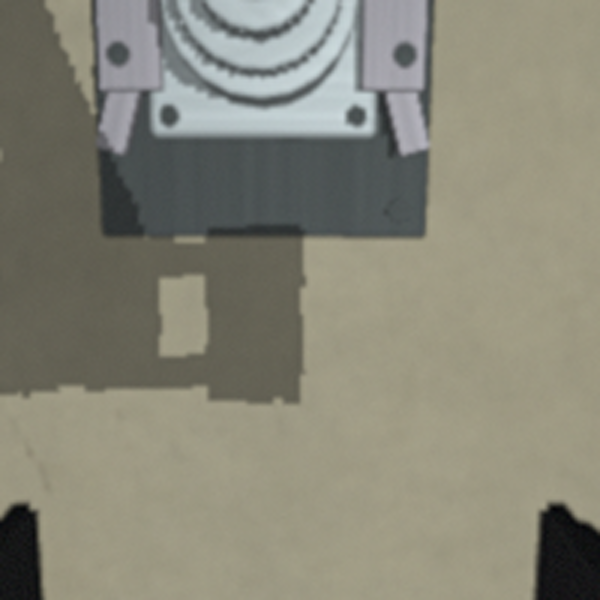

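```bash
python3 - <<'E'
import cv2
im=cv2.imread("pics/w5_1.png"); cv2.imwrite("pics/w5y.png",cv2.resize(im[:100,190:310],None,fx=6,fy=6,interpolation=cv2.INTER_CUBIC))
im=cv2.imread("pics/w5_0.png"); cv2.imwrite("pics/w5x.png",cv2.resize(im[60:160,190:310],None,fx=6,fy=6,interpolation=cv2.INTER_CUBIC))
E
```

```text
(no output)
```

View pics/w5y.png

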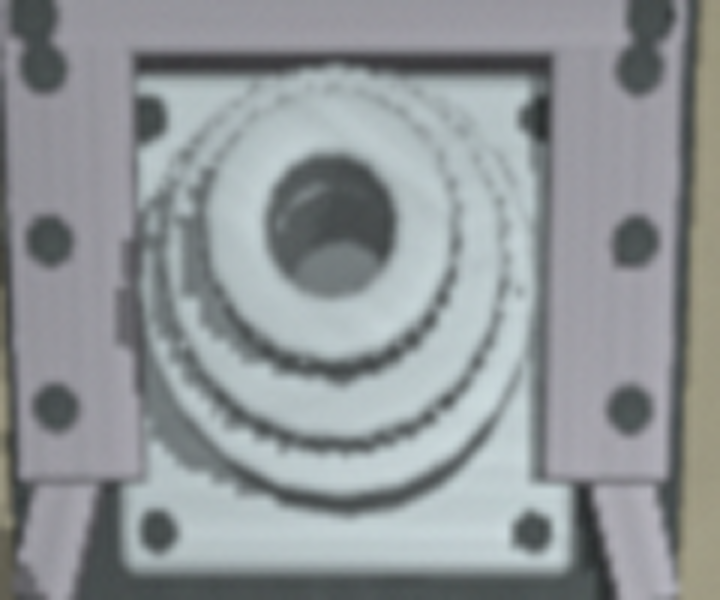

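View pics/w5x.png

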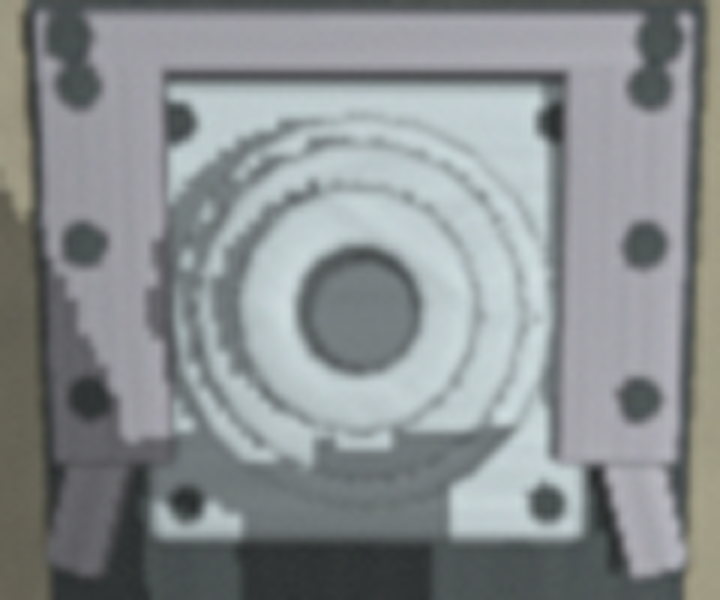

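```bash
python3 - <<'E'
from h import *
import pickle
V=pickle.load(open("V5.pkl","rb")); m0,m1=V[0][0],V[1][0]
a=lambda p:((p[0]+.5)/6-.5+190,(p[1]+.5)/6-.5+60)
b=lambda p:((p[0]+.5)/6-.5+190,(p[1]+.5)/6-.5)
def T(n,p,q): print(n,[np.round(x,4) for x in tri([(m0,a(p)),(m1,b(q))])])
T("bore",(359,310),(331.5,225))
T("bore far",(359,245),(331.5,152)); T("bore near",(359,375),(331.5,298))
T("inner far/bottom-of-top",(359,432),(333,357))
T("inner L",(242,310),(207,226)); T("inner R",(477,310),(460,226))
T("mid L",(208,305),(165,245)); T("mid R",(523,305),(506,255))
T("holeL",(186,503),(158,531)); T("holeR",(547,503),(533,531))
# head top scale
for nm,m,w in (("v0",m0,(477-242)/6),("v1",m1,(460-207)/6)):
    d=m["fx"]*.036/w; print(nm,"depth by 36mm",d,"cam z",ray(m,(0,0))[0][2])
E
```

```text
bore [array([0.4285, 0.1633, 0.091 ]), array([0.0369, 0.0388])]
bore far [array([0.4194, 0.1638, 0.0916]), array([0.0156, 0.0164])]
bore near [array([0.4378, 0.1627, 0.0905]), array([0.0585, 0.0615])]
inner far/bottom-of-top [array([0.446 , 0.1624, 0.0931]), array([0.0646, 0.0679])]
inner L [array([0.4276, 0.1459, 0.0905]), array([0.1607, 0.169 ])]
inner R [array([0.4294, 0.1809, 0.0903]), array([0.312 , 0.3281])]
mid L [array([0.4263, 0.1389, 0.0748]), array([0.8031, 0.8425])]
mid R [array([0.4289, 0.1889, 0.0671]), array([0.0176, 0.0184])]
holeL [array([0.4614, 0.1266, 0.0142]), array([0.0329, 0.0342])]
holeR [array([0.4652, 0.1954, 0.0142]), array([0.038 , 0.0395])]
v0 depth by 36mm 0.28965628107432 cam z 0.3782406719824541
v1 depth by 36mm 0.26904832431804426 cam z 0.37938319990682107
```

Heights check out: inner head top z≈0.091 (text: 0.090–0.098), middle head top ≈0.073, foot holes at 14 mm, axis at (0.4285, 0.1631). Now I'll grip the small sleeve and twist it out.

```bash
python3 - <<'E'
from h import *
r=np.radians; c=(.4285,.1631)
q=qdown(r(86.8))
bot.move_to((*c,.12),q)
print(bot.line_to((*c,.0758),q,speed=.08,threshold=5)); say("down")
bot.gripper_close(55); say("closed")
P=bot.current_eef_pos(); z=P[2]
yaw=86.8; s=1
bot.line_to((*c,z+.0002),qdown(r(yaw+20)),speed=.0006)
say()
for i in range(4):
    s=-s; z+=.0009
    bot.line_to((*c,z),qdown(r(yaw+20*s)),speed=.0022); say(i)
snap("scene","s6.png")
E
```

```text
False
14.14 down p [0.4289 0.1631 0.076 ] F [ 0.2 -0.5  1.1] w 0.0948
15.12 closed p [0.4285 0.1631 0.0758] F [-0.2 -0.6  0.4] w 0.0349
15.62 p [0.4285 0.1632 0.0759] F [-0.3  1.5 -2.9] w 0.0346
16.48 0 p [0.4285 0.1629 0.0766] F [ 0.8 -3.  -2. ] w 0.0349
17.32 1 p [0.4287 0.1633 0.0776] F [ 2.3  2.5 -2.4] w 0.035
18.18 2 p [0.4283 0.1629 0.0784] F [ 1.2 -1.6 -1.7] w 0.0353
19.02 3 p [0.4287 0.1632 0.0794] F [ 0.5  1.8 -2.8] w 0.0349
```

```bash
python3 - <<'E'
from h import *
r=np.radians; c=(.4285,.1631); yaw=86.8; s=1; z=.0795
for i in range(8):
    s=-s; z+=.001
    bot.line_to((*c,z),qdown(r(yaw+20*s)),speed=.0025)
    if i%2: say(i)
im=snap("scene","s6.png")
cv2.imwrite("pics/s6z.png",cv2.resize(im[190:310,210:330],None,fx=5,fy=5,interpolation=cv2.INTER_CUBIC)[:,:,::-1])
E
```

```text
20.77 1 p [0.4285 0.1632 0.0815] F [ 1.5 -0.5 -1.8] w 0.035
22.48 3 p [0.4284 0.1631 0.0834] F [-0.2  0.1 -0.5] w 0.0349
24.18 5 p [0.4285 0.1631 0.0855] F [ 1.2  0.3 -1.4] w 0.0351
25.88 7 p [0.4285 0.1631 0.0875] F [-1.3 -0.1 -1.3] w 0.0352
```

View pics/s6z.png

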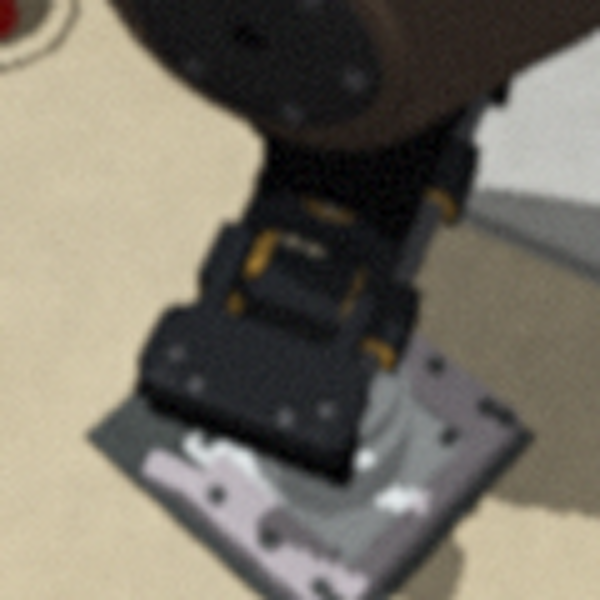

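Forces stayed around 2 N and the draw is 11.7 mm, past the 9 mm release length. I'll pull straight up with a threshold now.

```bash
python3 - <<'E'
from h import *
c=(.4285,.1631)
print(bot.line_to((*c,.098),speed=.03,threshold=6)); say()
print(bot.line_to((*c,.185),speed=.12,threshold=6)); say()
m=bot.camera_model("scene");im=snap("scene","s7.png"); print(proj(m,(*c,.18)),proj(m,(*c,.08)))
snap("wrist","w7.png")
cv2.imwrite("pics/s7z.png",cv2.resize(im[170:310,200:340],None,fx=4,fy=4,interpolation=cv2.INTER_CUBIC)[:,:,::-1])
E
```

```text
False
26.43 p [0.4286 0.1631 0.0982] F [-0.2 -0.1 -0.2] w 0.0349
False
27.3 p [0.4282 0.163  0.1844] F [ 0.1 -0.1  0.3] w 0.0349
[278.59779986 233.06033251] [276.84675567 261.48105464]
```

View pics/s7z.png

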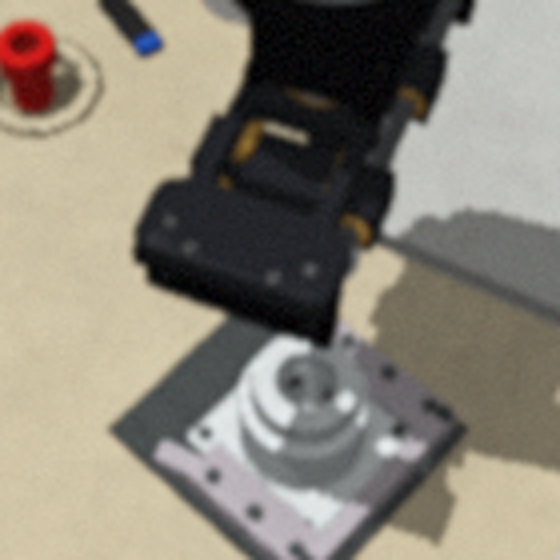

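View pics/w7.png

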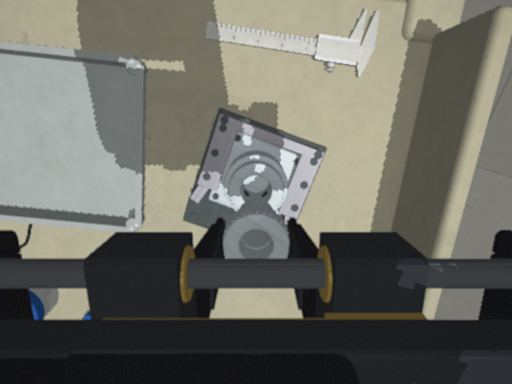

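The scene view shows the middle sleeve still seated at about (276,266) with its bore empty, and the small sleeve is in the gripper. Next I'll measure the tray from the stored wrist and top views.

```bash
python3 - <<'E'
import cv2
im=cv2.imread("pics/w1_0.png"); cv2.imwrite("pics/tz1.png",cv2.resize(im[55:250,100:380],None,fx=2.8,fy=2.8,interpolation=cv2.INTER_CUBIC))
im=cv2.imread("pics/top0.png"); cv2.imwrite("pics/tz2.png",cv2.resize(im[180:290,245:390],None,fx=5,fy=5,interpolation=cv2.INTER_CUBIC))
E
```

View pics/tz1.png

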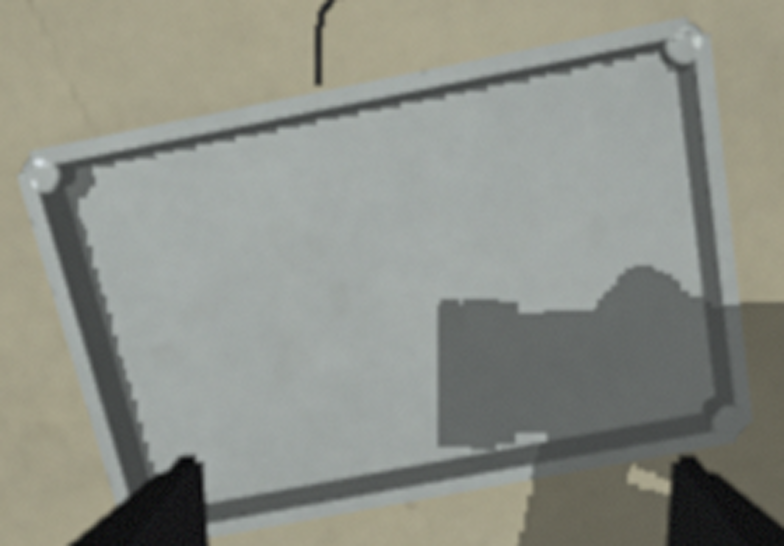

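View pics/tz2.png

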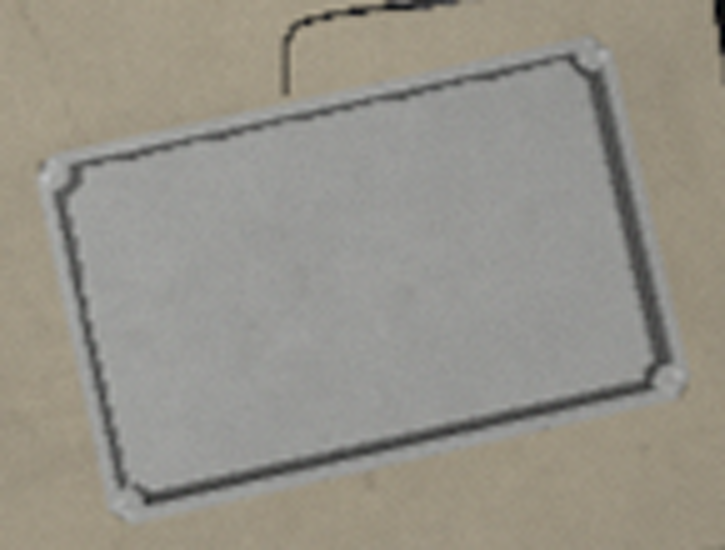

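```bash
python3 - <<'E'
from h import *
import pickle
m1=pickle.load(open("V1.pkl","rb"))[0][0]; m2=bot.camera_model("top")
a=lambda p:((p[0]+.5)/2.8-.5+100,(p[1]+.5)/2.8-.5+55)
b=lambda p:((p[0]+.5)/5-.5+245,(p[1]+.5)/5-.5+180)
W=[(42,175),(684,44),(727,419)];T=[(55,174),(591,53),(668,378),(128,501)]
for w,t in zip(W,T): print([np.round(x,4) for x in tri([(m1,a(w)),(m2,b(t))])],onz(m1,a(w),.027).round(4))
C=[onz(m2,b(t),.027) for t in T]; print(np.round(C,4),np.mean(C,0))
print([np.linalg.norm(C[i]-C[(i+1)%4]).round(4) for i in range(4)],[np.degrees(np.arctan2(*(C[i]-C[j])[1::-1])).round(2) for i,j in((0,1),(3,2),(0,3),(1,2))])
D=[onz(m1,a(t),.027) for t in W]; print("w centre",(D[0]+D[2])/2,[np.degrees(np.arctan2(*(D[i]-D[j])[1::-1])).round(2) for i,j in((0,1),(1,2))],np.linalg.norm(D[0]-D[1]),np.linalg.norm(D[1]-D[2]))
E
```

```text
[array([0.515 , 0.047 , 0.0249]), array([0.2465, 0.1146])] [0.5153 0.0461 0.027 ]
[array([ 0.5674, -0.221 ,  0.0269]), array([0.0875, 0.0377])] [ 0.5674 -0.221   0.027 ]
[array([ 0.4051, -0.2554,  0.0155]), array([0.0748, 0.0388])] [ 0.4084 -0.2516  0.027 ]
[[ 0.5147  0.047   0.027 ]
 [ 0.5673 -0.2209  0.027 ]
 [ 0.4063 -0.2515  0.027 ]
 [ 0.3552  0.0159  0.027 ]] [ 0.46088658 -0.10233772  0.027     ]
[np.float64(0.273), np.float64(0.1639), np.float64(0.2722), np.float64(0.1625)] [np.float64(101.11), np.float64(100.82), np.float64(11.03), np.float64(10.75)]
w centre [ 0.46187676 -0.10272171  0.027     ] [np.float64(101.04), np.float64(10.86)] 0.27218211705657813 0.1618924159759795
```

The rim is at ≈27 mm (one corner, in shadow, triangulated low, but the top and wrist views agree on the plane). Post spacing is 273×163 mm, centre (0.4613, −0.1025), yaw 10.95°. I'll place the small sleeve.

```bash
cat >> h.py <<'E'
TC=np.array([0.4613,-0.1025]); TY=np.radians(10.95)
def tray(x,y): c,s=np.cos(TY),np.sin(TY); return TC+np.array([c*x-s*y,s*x+c*y])
E
python3 - <<'E'
from h import *
q=qdown(TY); p=tray(0,.092)
bot.move_to((*p,.12),q)
bot.line_to((*p,.046),q,speed=.15)
print(bot.line_to((*p,.037),q,speed=.02,threshold=3)); say("touch")
bot.release(); say("open")
bot.line_to((*p,.13),speed=.25)
qj=qdown(np.radians(86.8))
bot.move_to((.51,.163,.2),qj); bot.wait(.1)
im=snap("wrist","w8.png"); snap("scene","s8.png")
say()
E
```

```text
True
29.61 touch p [ 0.4442 -0.0123  0.0393] F [-0.2 -0.5  5.8] w 0.0347
30.71 open p [ 0.4439 -0.0121  0.0389] F [ 0.5 -0.1  0.2] w 0.0949
32.34 p [0.5099 0.1621 0.1995] F [-0.3 -1.3 -0.1] w 0.0951
```

View pics/w8.png

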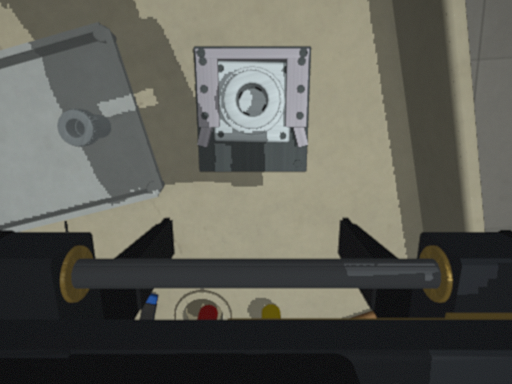

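View pics/s8.png

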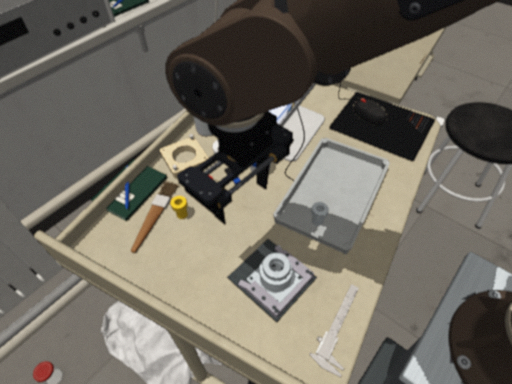

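The small sleeve stands in the tray (wrist view, about (78,127)). The middle one is seated and the foot is home. Now the straight pull on the middle sleeve.

```bash
python3 - <<'E'
from h import *
c=(.4285,.1631); q=qdown(np.radians(86.8))
bot.move_to((*c,.10),q)
print(bot.line_to((*c,.0578),q,speed=.08,threshold=5)); say("down")
bot.gripper_close(58); say("closed")
P=bot.current_eef_pos()
for dz in (.003,.006,.010,.014,.018,.024):
    bot.line_to((P[0],P[1],P[2]+dz),speed=.02); say(dz)
bot.line_to((P[0],P[1],.16),speed=.12); say()
im=snap("scene","s9.png");snap("wrist","w9.png")
cv2.imwrite("pics/s9z.png",cv2.resize(im[170:330,200:360],None,fx=3.6,fy=3.6,interpolation=cv2.INTER_CUBIC)[:,:,::-1])
E
```

```text
False
33.6 down p [0.4289 0.1632 0.0581] F [-0.2 -1.  -0. ] w 0.0953
34.38 closed p [0.4285 0.1631 0.0578] F [ 0.1 -0.4 -0.3] w 0.0513
34.68 0.003 p [0.4284 0.1631 0.0608] F [ 0.1 -0.1 -5.7] w 0.0512
34.98 0.006 p [0.4283 0.163  0.0638] F [-0.4 -0.7 -7.5] w 0.0509
35.33 0.01 p [0.4284 0.163  0.068 ] F [-0.3 -0.5 -7.2] w 0.0513
35.68 0.014 p [0.4287 0.1631 0.0722] F [-0.6 -0.1 -5.9] w 0.0513
36.03 0.018 p [0.4291 0.1632 0.0764] F [-0.   0.1 -2.9] w 0.0513
36.48 0.024 p [0.4286 0.1631 0.082 ] F [ 1.  -0.  -2.2] w 0.0515
37.28 p [0.4282 0.163  0.1595] F [-0.3 -0.5 -2.1] w 0.0513
```

View pics/s9z.png

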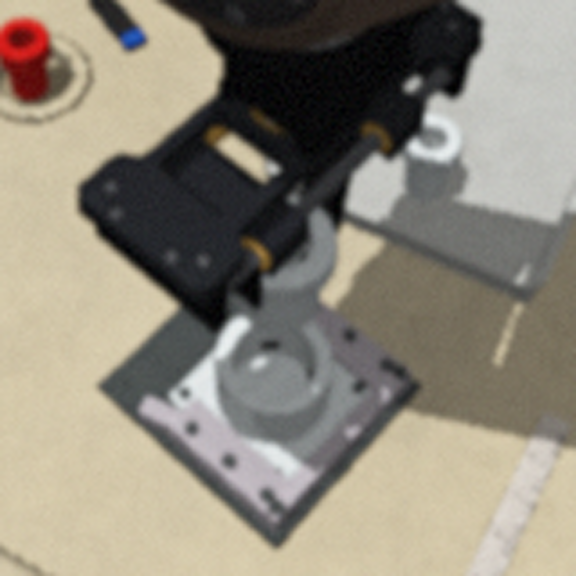

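View pics/w9.png

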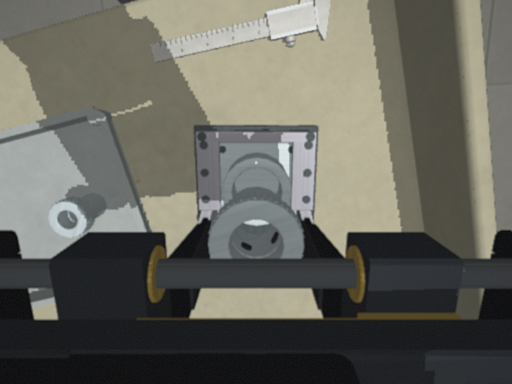

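The middle sleeve is out, the base is still in the jig and the small sleeve is still upright. Place the middle one.

```bash
python3 - <<'E'
from h import *
q=qdown(TY); p=tray(0,0.002)
bot.move_to((*p,.13),q)
bot.line_to((*p,.052),q,speed=.15)
print(bot.line_to((*p,.040),q,speed=.02,threshold=4)); say("touch")
bot.release(); say("open")
bot.line_to((*p,.13),speed=.25)
qj=qdown(np.radians(86.8))
bot.move_to((.4285,.163,.13),qj)
snap("scene","s10.png")
print(bot.line_to((.4285,.163,.0285),qj,speed=.12,threshold=6)); say("down")
bot.gripper_close(40); say("closed")
snap("wrist","w10.png")
E
```

```text
True
39.53 touch p [ 0.4613 -0.1009  0.0448] F [ 0.5 -1.6  5.6] w 0.0513
40.42 open p [ 0.4609 -0.1005  0.0444] F [ 0.1  0.2 -0.3] w 0.0952
False
43.0 down p [0.4288 0.1629 0.0289] F [-0.3 -0.5 -0.1] w 0.0953
43.62 closed p [0.4285 0.1631 0.0286] F [-0.1  0.   4.3] w 0.0637
```

View pics/s10.png

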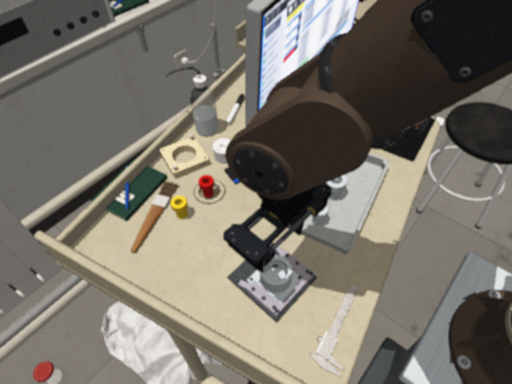

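View pics/w10.png

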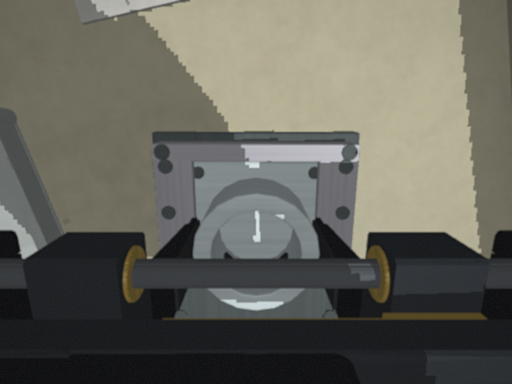

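```bash
python3 - <<'E'
from h import *
qj=qdown(np.radians(86.8))
P=bot.current_eef_pos()
bot.line_to((P[0],P[1],.0298),qj,speed=.03); say("up1")
e=P[:2]-U*.11
print(bot.line_to((*e,.0298),qj,speed=.08,threshold=15)); say("out")
E
```

```text
43.92 up1 p [0.4284 0.163  0.0296] F [ 0.1  0.7 -3.8] w 0.0638
False
45.44 out p [0.538  0.157  0.0298] F [-0.1 -0.6 -2.9] w 0.0635
```

```bash
python3 - <<'E'
from h import *
q=qdown(TY); p=tray(0,-.088)
P=bot.current_eef_pos()
bot.line_to((P[0],P[1],.16),speed=.2)
bot.line_to((*tray(0,-.03),.16),q,speed=.25)
bot.line_to((*p,.16),q,speed=.2)
bot.line_to((*p,.05),q,speed=.12); say("above")
im=snap("scene","s11.png"); snap("wrist","w11.png")
cv2.imwrite("pics/s11z.png",cv2.resize(im[100:280,240:420],None,fx=3,fy=3,interpolation=cv2.INTER_CUBIC)[:,:,::-1])
E
```

```text
49.23 above p [ 0.4783 -0.1889  0.0506] F [-0.7  0.2 -3.8] w 0.0637
```

View pics/s11z.png

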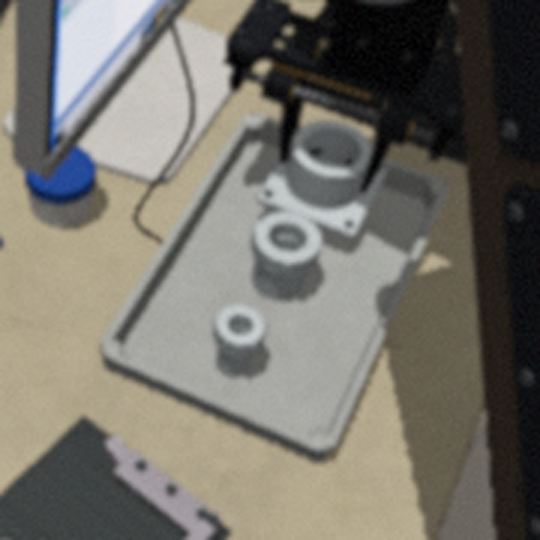

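View pics/w11.png

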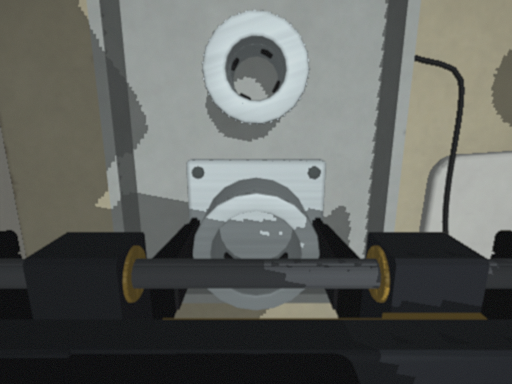

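Both small sleeves stand upright, and the base hovers square and clear of the middle sleeve and walls. I'll set it down and check.

```bash
python3 - <<'E'
from h import *
p=tray(0,-.088);q=qdown(TY)
bot.line_to((*p,.031),q,speed=.08)
print(bot.line_to((*p,.0225),q,speed=.02,threshold=4)); say("touch")
bot.release(); say("open")
P=bot.current_eef_pos()
bot.line_to((P[0],P[1],.16),speed=.2)
bot.move_to((.42,.2,.3),qdown(np.radians(60))); say()
a=snap("top","t12.png");b=snap("scene","s12.png");snap("wrist","w12.png")
cv2.imwrite("pics/c12.png",np.hstack([cv2.resize(a[150:300,230:400],(390,390),interpolation=cv2.INTER_CUBIC),cv2.resize(b[110:280,230:400],(390,390),interpolation=cv2.INTER_CUBIC)])[:,:,::-1])
E
```

```text
True
50.06 touch p [ 0.4783 -0.1891  0.0257] F [ 0.1 -0.3  5.6] w 0.0637
50.8 open p [ 0.4778 -0.1888  0.0251] F [ 0.3  0.4 -0.1] w 0.0949
53.17 p [0.4203 0.1994 0.2995] F [-0.4  0.1 -0.3] w 0.095
```

View pics/c12.png

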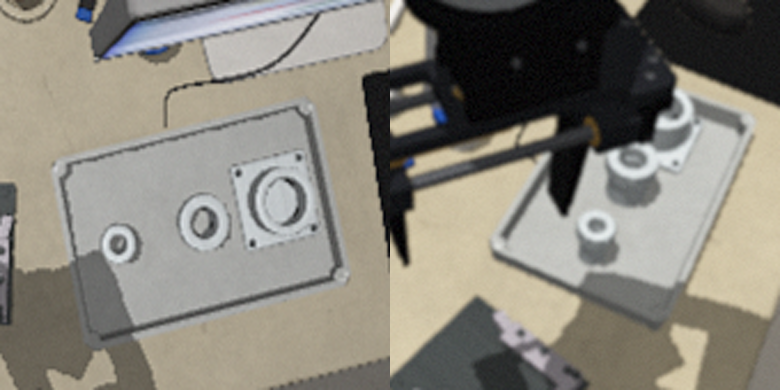

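View pics/s12.png

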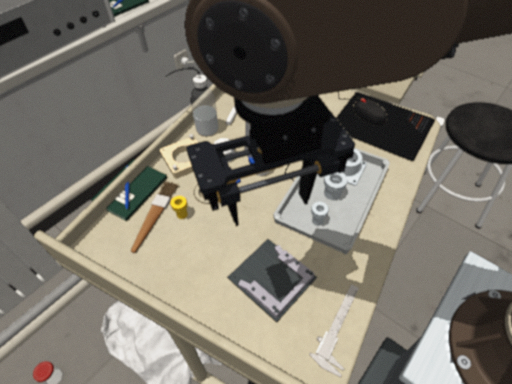

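```bash
python3 - <<'E'
from h import *
m=bot.camera_model("top")
px=lambda p:(230+(p[0]+.5)/390*170-.5,150+(p[1]+.5)/390*150-.5)
C=[onz(m,px(p),.027)[:2] for p in((61,170),(305,108),(342,274))]
c=(C[0]+C[2])/2; d=C[0]-C[1]; y=d/np.linalg.norm(d); x=np.array([y[1],-y[0]])
print("tray",c,np.degrees(np.arctan2(x[1],x[0])))
for n,p,z in(("inner",(118,243),.055),("mid",(203,221),.059),("base",(278,201),.051)):
    X=onz(m,px(p),z)[:2]-c; print(n,(X@x).round(3),(X@y).round(3))
bot.close_job()
E
```

```text
tray [ 0.45978828 -0.10379612] 11.021438063059913
inner 0.003 0.094
mid 0.003 0.004
base 0.003 -0.079
the job is handed in; nothing more can be done
```

The job is done and handed in at about 53 s of the 72 s allowed. `close_job` reports no verdict, so the results below are my own measurements.

- **Into the jig:** I gripped the set by the base sleeve, turned it about 45°, and slid it under the lips until it met the stop. It stopped at about x = +0.9 mm by my jig estimate, and 0.2 mm off sideways.
- **Small sleeve:** I worked it out with ±20° twists at about 2 N, leaving the middle one seated.
- **Middle sleeve:** I pulled it straight out; the base foot stayed in the jig. Readings taken between steps were 6–8 N, below the 12–16 N stated, because the peaks fell between readings.
- **Base sleeve:** I slid it back out of the jig and set it in the right third.

The last top view gave these tray positions:

| Sleeve | x (m) | y (m) | Third |
|---|---|---|---|
| Small | 0.003 | 0.094 | left |
| Middle | 0.003 | 0.004 | middle |
| Base | 0.003 | −0.079 | right |

- **At hand-in:** all three stood upright and released, the tray had not visibly moved (within 2 mm), and the gripper was clear.
- **Disagreements:** the base's y came out about 9 mm from the −0.088 m I commanded, probably from reading its rim centre by eye; it is well inside its third either way. Earlier, one tray corner in shadow triangulated at 15 mm instead of 27 mm, but the contact heights when placing matched the tray floor.
- **Bystanders:** the brush looked undisturbed in the last pictures. The tub was last seen undisturbed just before I set the base down; after that it was mostly hidden. I did not measure either one.

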